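# Lock the filler cap of a calibration bath and start its pump

### The job

The bath has been topped up, but one of its two black filler caps was only dropped into its neck and stands proud on its spring. Press that cap down and turn it a quarter clockwise until it springs up into its lock and stays there by itself; only then flip the pump toggle switch on the console over to its other side. Leave the cap that is already locked, and everything else, as it is.

Things in the scene. Friction and masses are not known exactly. Their poses are not given: they have to be found in the camera images.
- loose_cap_grip (a point): The loose cap, 140 g (100 to 200): centre of the bar grip on its top; x along the bar, z up. Bar 60 long, 12 wide (y), 22 mm tall, the same either way round. At the start its two lugs, under the bar's ends, stand in the neck's entry slots and the cap rests on a spring plate: bar centre 31.5 mm above neck_a_top, bar 80 degrees counter-clockwise (from above) from neck_a_top's x axis.
- loose_cap_head (a point): Centre of the flat top face of the loose cap's round black head, from which the bar stands up (11 mm below loose_cap_grip). The head is 72 mm across, 8 mm thick, and leaves room to press on it with a fingertip on each side of the bar. Below it a plug 40 mm across and 38 mm long goes into the neck.
- neck_a_top (a point): Neck of the loose cap, fixed: centre of its rim, 40 mm above the deck. The cap's spring takes 5 N at first, 0.8 N more per mm. The cap can turn once its bar centre is 21.5 mm or less above this point; its head bottoms on the rim at 19 mm. Turn it 80 degrees clockwise from above to an end stop (5 degrees of play); let go, it springs up 3 mm: locked, bar along this x axis, centre 24.5 mm above.
- locked_cap_grip (a point): The same point and axes of the second, equal cap, already locked in an equal neck, facing the same way, 130 mm beside the first on one side or the other (the caps' places vary). It stands 7 mm lower than the loose cap and its bar points about 80 degrees differently. Not to be disturbed.
- pump_switch (a joint): Angle of the pump's toggle switch, rad: 0 = off (at the start), 0.8 = on (end stops at both). It is stiff and stays where it is left, so push it all the way over: about 1.5 N near its tip.
- switch_pivot (a point): Fixed pivot of the pump's toggle switch, 7 mm above the flat top of the console (white raised box at one end of the bath). Axes are the bath's: x from its front (robot side) to its rear, y along its length, z up. Off, the bat leans 0.4 rad towards -x; on, towards +x: push it to +x. The console top is clear for 100 mm on the -x and 80 mm on the +x side, and 35 mm on each side in y.
- switch_tip (a point): Tip of the steel bat of the toggle switch (moves with it): 31 mm from the pivot, bat 6 to 8 mm thick.
- bath: The bath, a fixed white unit 340 (x) by 440 mm (y); origin on the bench under its centre. Steel deck 170 mm above the bench; necks at x = -55, y = -135 and -5 mm; console over y = 130 to 220 mm, top 215 mm up, its switch at x = -55, y = 175 mm. A flat well lid with a 24 mm tall knob lies on the rear of the deck from x = 25 mm.
- sleeve: Bystander: aluminium probe sleeve, 33 mm across, 60 mm tall, standing on the bath's well lid; origin under its foot.
- clip: Bystander: crocodile clip with red grips, 60 mm long, 18 mm tall, lying on the bath's deck between the necks and the console; origin under its middle.
- thermometer: Bystander: hand-held thermometer, 160 by 78 by 31 mm, lying on the bench to the right of the bath; origin under its middle.
- probe: Bystander: temperature probe with a black handle, 320 mm long, lying on the bench to the left; origin under the joint of handle and sheath.
- screwdriver: Bystander: screwdriver lying on the bench to the left; origin under its middle.
- fluid_bottle: Bystander: white bottle, 72 mm across, 190 mm tall, standing to the right; origin under its foot.
Things that resemble listed ones, but are neither listed nor needed, are in the scene too. Leave any brown look-alike of the part that bears loose_cap_grip alone.

How it is judged:
By the outcome, as a careful person would: the job done as asked, in the order asked, and still so for the second after the job is handed in, with the robot touching nothing.
It also fails if it takes over 58 s, if anything falls off the work surface, if the arm or the gripper's body presses on something with over 40 N, if the wrist force passes 120 N, or if a joint passes its speed limit or range.

### The arm

A 7-joint arm with a two-finger parallel gripper is mounted at the origin on the work surface. World frame = base frame: x ahead of the robot, y to its left, z up, the work surface at z = 0. Lengths are in m, angles in rad, forces in N, time in s.
With the tool pointing down it reaches from about 0.425 to 0.875 m from the base axis. Payload 8.4 kg.
Tool frame: the origin (TCP) lies on the centre line of the jaws, within the pads' length; the fingertips stand 22 mm ahead of it and the grasp point (between the pads) lies 3 mm ahead of it (r.nose_length is the distance from the TCP to the fingertips, in m); z points along the fingers, y is the line along which they close (so a half turn about z gives the same grasp; the last joint's range is limited). The gripper opens to 87 mm and grips with 3 to 60 N. Pads are 19 mm wide; open, the fingers measure 117 mm over their backs; the gripper's body (75 mm by 190 mm) begins 51 mm behind the grasp point.
Start: joints at [1.1, 0.333, 0.04, 1.465, -0.013, 1.343, -0.059], TCP at [0.236, -0.606, 0.245] pointing down, gripper open.
Joint ranges: [-2.58, 2.58], [-0.38, 2.09], [-1.3, 1.39], [0.25, 2.4], [-1.5, 4.64], [0.08, 2.09], [-2.65, 2.65]. Speed limits (rad/s): [2.22, 2.22, 2.79, 2.79, 3.14, 3.14, 3.14].

### API

Orientations are given as a unit quaternion [w, x, y, z].
In Python, from bench import r gives the robot as it stands.
- The arm moves only by the tool drive_tool, never from a script. Its argument "motion" is a list of rows, each an object of numbers: "x", "y", "z": the shift along the world's x, y, z in mm; "ax", "ay", "az": the turn, a rotation vector about the world's x, y, z in degrees; "claw": the closure, from 0 (fully open) to 1 (shut). A call has 1 to 8 rows; each row is the pose to reach, as a shift and turn from the pose commanded when the call began; what a row does not reach only later rows make up. A row lasts 1/10 s, in which the tool goes at most 50 mm and 8.59 degrees, less where a joint would pass 70% of its speed; a pose out of reach is approached as far as the arm can. A call with a gripper value outside its range is refused whole. The fingers move at their own pace and stop on an object; "grip_force" is the grip in N (left out, the last holds). Time passes only in rows, so rows that repeat a pose let the fingers close. It gives the time, the measured TCP pose, the force, the opening and the grip force at its end, in the units of the state.
- r.sense(): the state, without advancing time (a new reading comes with each control period).
- r.snapshot(name): name is "scene" or "top" or "wrist"; returns a dict with "img" (384x512x3 uint8, red, green, blue), "fx", "fy", "cx", "cy" (pixels), "k1" (the pictures are not rectified: a ray, as slopes to the right and down, at radius r is drawn at 1 + k1 r^2 times it, then the intrinsics apply), "origin" and "attitude" of the camera in the world. Camera axes: x right, y up, looking along -z (the intrinsics and any distortion apply to the point x, -y, -z); pixel columns grow to the right and rows downward; lengths in m; the calibration is good to about 2 mm. A picture is of the moment at which its call begins. There is no depth.
- r.finish_job(): hands the job in; it is judged then, once.
The state is a dict: "time": time; "joint_pos": joint angles; "qd": joint speeds; "effort": joint torques, N m; "tool_pos": TCP position; "tool_rot": TCP orientation; "force": force on the tool from outside, world axes, zero at the start; "wrist_torque": the same for the moment, N m; "grip_width": opening from 0.0 (shut) to 1.0 (fully open); "grasp_force": force on a finger pad.
Only numpy, scipy, OpenCV 4.12 (cv2) and the standard library are available. Lean on these libraries where they do the work, as an engineer would, in place of code of your own. Each camera call takes 0.05 s, during which the arm holds its last target. There are 200 camera calls.

## Working session

There is one attempt and no reset: what is moved stays moved. The work goes in short steps, Python scripts to look and compute and a tool call to move; the robot and the scene stay as the last step left them, time stands still between calls to the robot, and variables do not carry over. Pictures are saved under pics/ and viewed, at most 10 in all, crops included, and the job is handed in when it is done.

Besides the shell and the picture viewer there is one more tool, called after "Request:" as a command line: name --argument value ..., lists and objects as JSON in quotes. drive_tool: Moves the arm, as the interface text tells. Its arguments: {"type":"object","properties":{"motion":{"type":"array"},"grip_force":{"type":"number"}},"required":["motion"]}

```bash
mkdir -p pics
python3 - <<'E'
from bench import r
import cv2
for n in("scene","top"):
    s=r.snapshot(n); cv2.imwrite(f"pics/{n}0.png",s["img"][:,:,::-1])
    print(n,s["fx"],s["cx"],s["cy"],s["k1"],s["origin"],s["attitude"])
print(r.sense(), r.nose_length)
E
```

```text
scene 425.1480251671076 259.87388810775786 188.1698353184476 0.036728201660180544 [ 1.47204045 -0.91219432  1.02004116] [0.81414426 0.4345123  0.19170826 0.33409   ]
top 419.43226747904873 250.2962498033494 192.92578358133986 -0.02165931907033553 [0.25541833 0.00725735 1.52934916] [ 0.70693994  0.06292226 -0.07253551 -0.70072484]
{'time': 0.1, 'joint_pos': array([ 1.09979107,  0.33381983,  0.03988918,  1.46616985, -0.01343322,
        1.34327279, -0.05847869]), 'qd': array([-0.00133799, -0.00309247,  0.00097397, -0.00247209,  0.00037396,
       -0.00054945,  0.00054657]), 'effort': array([ 3.31235788e-03, -6.57817698e+01,  1.33967869e+00, -4.04707754e+01,
       -5.97691233e-02,  4.08417522e-02,  2.86688748e-05]), 'tool_pos': array([ 0.23598637, -0.60524272,  0.24376794]), 'tool_rot': array([-6.82904869e-04,  9.82771111e-01,  1.84825463e-01, -1.62063308e-04]), 'force': array([-0.06344351,  0.62003769, -0.0661482 ]), 'wrist_torque': array([-0.02465311, -0.07080987, -0.01040176]), 'grasp_force': 0.0, 'grip_width': 0.9977947127765673} 0.022
```

View pics/scene0.png

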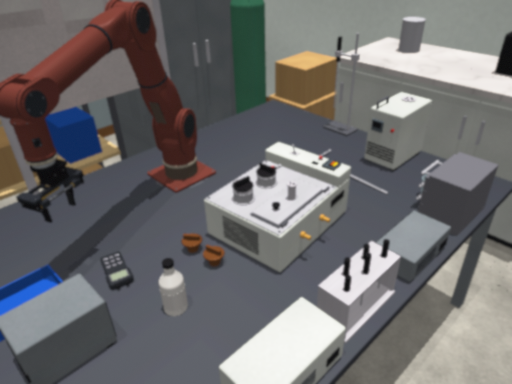

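View pics/top0.png

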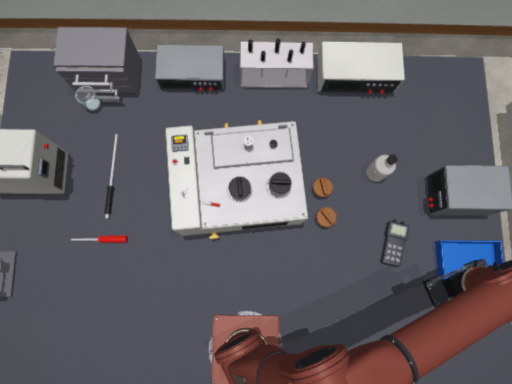

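The top view shows black caps at (240,189) and (280,183). Brown look-alikes lie on the bench at (323,188) and (326,217). The console toggle is near (185,193), and there are other console items at (175,162) and (187,160). I'll enlarge the caps and console to choose between them.

Run:
```python
import cv2
a=cv2.imread("pics/top0.png")[115:240,160:315]
b=cv2.imread("pics/scene0.png")[135:265,200:360]
cv2.imwrite("pics/topc.png",cv2.resize(a,None,fx=5,fy=5,interpolation=cv2.INTER_CUBIC)[:600,:800])
cv2.imwrite("pics/scenec.png",cv2.resize(b,None,fx=4.5,fy=4.5,interpolation=cv2.INTER_CUBIC)[:600,:800])
```

```text
(no output)
```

View pics/topc.png

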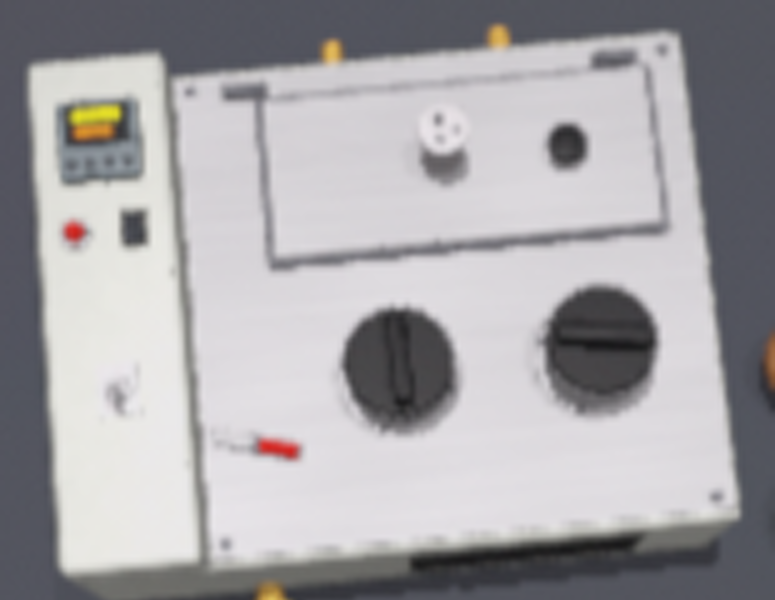

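View pics/scenec.png

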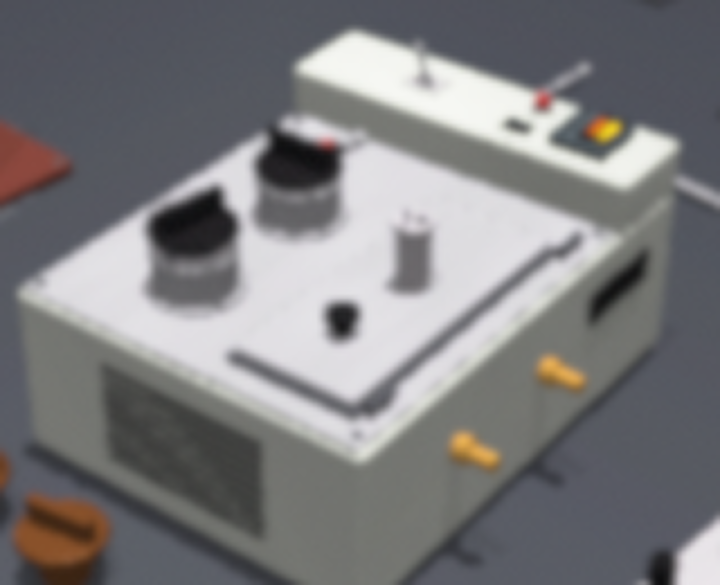

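The left cap's bar lies along the bath's x, so it is locked. The right cap's bar, crop (555,333)–(655,340), is about 80° CCW of that and stands higher in the scene view, so it is the loose one, at top-view pixel (280,183). Next I'll fit the bath pose from corners in both views and compare the cap heights.

```bash
cat > h.py <<'E'
import numpy as np, json
from scipy.spatial.transform import Rotation as R
from scipy.optimize import least_squares
def rot(q): return R.from_quat([q[1],q[2],q[3],q[0]])
def proj(s,P):
    p=rot(s["attitude"]).inv().apply(np.atleast_2d(P)-s["origin"])
    a=np.c_[p[:,0],-p[:,1]]/-p[:,2:]
    a=a*(1+s["k1"]*(a**2).sum(1,keepdims=True))
    return a*[s["fx"],s["fy"]]+[s["cx"],s["cy"]]
def bath(p,B):
    B=np.atleast_2d(B)/1000.; return R.from_euler("z",p[2]).apply(B)+[p[0],p[1],0]
def tri(views):  # [(snap,pix)]
    return least_squares(lambda X:np.concatenate([proj(s,X)[0]-u for s,u in views]),[.6,0,.2]).x
E
python3 - <<'E'
from bench import r
from h import *
T=r.snapshot("top");S=r.snapshot("scene")
ct=lambda u:(np.array(u,float)+.5)/5-.5+[160,115]
cs=lambda u:(np.array(u,float)+.5)/4.5-.5+[200,135]
B=[[170,220,215],[170,130,215],[-170,130,215],[-170,220,215],[170,-220,170],[-170,-220,170]]
t=ct([[30,65],[162,55],[203,562],[62,572],[680,33],[740,517]])
s=cs([[680,150],[628,190],[296,70],[350,28],[360,460],[20,293]])
f=lambda p:np.r_[(proj(T,bath(p,B))-t).ravel(),(proj(S,bath(p,B))-s).ravel()]
q=least_squares(f,[.6,0,0.],loss="soft_l1");print("bath",q.x,np.degrees(q.x[2]));print(f(q.x).round(1).reshape(-1,2).tolist())
np.save("bath.npy",q.x)
for n,P in dict(neckR=[-55,-135,210],neckL=[-55,-5,210],piv=[-55,175,222],tip=[-55-31*np.sin(.4),175,222+31*np.cos(.4)],gripR=[-55,-135,241.5],gripL=[-55,-5,234.5]).items():
    X=bath(q.x,P);print(n,X.round(4),"topcrop",((proj(T,X)-[160,115])*5).round(),"scenecrop",((proj(S,X)-[200,135])*4.5).round())
for n,a,b in [("R bar",[606,333],[186,205]),("L bar",[400,357],[302,146]),("tip",[137,370],[418,43])]:
    print(n,tri([(T,ct(a)),(S,cs(b))]))
E
```

```text
bath [0.58393414 0.0359943  0.10740191] 6.15367621267842
[[-0.8, -0.8], [0.2, -1.3], [-0.1, -0.2], [-0.6, 0.6], [0.3, -1.4], [0.8, -0.2], [0.3, -1.6], [-0.6, -0.2], [-1.3, -0.6], [0.3, 0.5], [-0.2, -0.5], [-1.7, -1.3]]
neckR [[ 0.5437 -0.1041  0.21  ]] topcrop [[598. 342.]] scenecrop [[190. 244.]]
neckL [[0.5298 0.0251 0.21  ]] topcrop [[397. 362.]] scenecrop [[295. 174.]]
piv [[0.5105 0.2041 0.222 ]] topcrop [[115. 385.]] scenecrop [[424.  76.]]
tip [[0.4985 0.2028 0.2506]] topcrop [[109. 395.]] scenecrop [[413.  43.]]
gripR [[ 0.5437 -0.1041  0.2415]] topcrop [[602. 332.]] scenecrop [[188. 210.]]
gripL [[0.5298 0.0251 0.2345]] topcrop [[397. 354.]] scenecrop [[295. 148.]]
R bar [ 0.54235101 -0.10532056  0.24758333]
L bar [0.53007077 0.02630923 0.23712645]
tip [0.51372158 0.1864968  0.26356135]
```

Request:
drive_tool --motion '[{"z":50},{"z":100},{"x":30,"y":40,"z":136,"az":8},{"x":60,"y":85,"z":136,"az":16},{"x":85,"y":130,"z":136,"az":24},{"x":115,"y":175,"z":136,"az":32},{"x":140,"y":220,"z":136,"az":40},{"x":165,"y":265,"z":136,"az":48}]'

```text
schema error: expected keys x, y, z, ax, ay, az, claw
```

Request:
drive_tool --motion '[{"x":35,"y":45,"az":6},{"x":60,"y":90,"az":12},{"x":85,"y":135,"az":17},{"x":110,"y":180,"az":17},{"x":142,"y":235,"az":17},{"x":142,"y":235,"az":17},{"x":142,"y":235,"az":17},{"x":142,"y":235,"az":17,"claw":0.3}]'

```text
schema error: expected keys x, y, z, ax, ay, az, claw
```

Run:
```python
from bench import r
from h import *
import cv2
s=r.snapshot("wrist");cv2.imwrite("pics/w1.png",s["img"][:,:,::-1])
np.save("w1.npy",s,allow_pickle=True)
st=r.sense();print(st["time"],st["tool_pos"],st["tool_rot"],st["joint_pos"],st["grip_width"],st["force"])
x=rot(st["tool_rot"]).apply([0,1,0]);print("tool y yaw",np.degrees(np.arctan2(x[1],x[0])),s["origin"])
p=np.load("bath.npy");print(proj(s,bath(p,[[-55,-135,241.5],[-55,-135,230.5],[-55,-5,234.5],[-55,-135,210]])))
```

```text
0.25 [ 0.23606221 -0.60536983  0.24411166] [-4.04414338e-04  9.82765481e-01  1.84856252e-01 -1.11204316e-04] [ 1.09975702  0.33355203  0.03987358  1.465821   -0.01337869  1.34332394
 -0.05848177] 1.000317897645951 [-0.33480156 -0.04261762  0.09366652]
tool y yaw -68.69449632835727 [ 0.30910199 -0.57602     0.38539754]
[[ -5648.95408977  -6736.9471422 ]
 [ -3486.51726732  -4236.31475998]
 [-10512.48991185  -9911.00792381]
 [ -1989.70360617  -2506.3343138 ]]
```

View pics/w1.png

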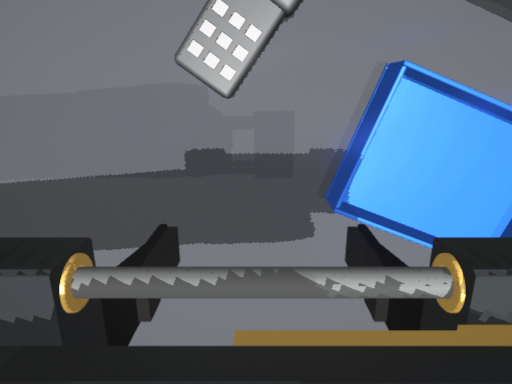

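The moves were refused because every row needs all seven keys. The wrist view therefore still shows the start pose, with the thermometer and blue tray ahead of the fingers. I'll resend them in full.

Request:
drive_tool --motion '[{"x":0,"y":0,"z":50,"ax":0,"ay":0,"az":0,"claw":0},{"x":0,"y":0,"z":100,"ax":0,"ay":0,"az":0,"claw":0},{"x":30,"y":40,"z":136,"ax":0,"ay":0,"az":8,"claw":0},{"x":60,"y":85,"z":136,"ax":0,"ay":0,"az":16,"claw":0},{"x":85,"y":130,"z":136,"ax":0,"ay":0,"az":24,"claw":0},{"x":115,"y":175,"z":136,"ax":0,"ay":0,"az":32,"claw":0},{"x":140,"y":220,"z":136,"ax":0,"ay":0,"az":40,"claw":0},{"x":165,"y":265,"z":136,"ax":0,"ay":0,"az":48,"claw":0}]'

```text
time: 1.05
tool_pos: [0.3909, -0.358, 0.3806]
tool_rot: [0.0, 0.821, 0.571, -0.0]
force: [1.0, -1.0, -0.3]
grip_width: 1.002
grasp_force: 0.0
```

Request:
drive_tool --motion '[{"x":35,"y":45,"z":0,"ax":0,"ay":0,"az":6,"claw":0.3},{"x":60,"y":90,"z":0,"ax":0,"ay":0,"az":12,"claw":0.3},{"x":85,"y":135,"z":0,"ax":0,"ay":0,"az":17,"claw":0.3},{"x":110,"y":180,"z":0,"ax":0,"ay":0,"az":17,"claw":0.3},{"x":142,"y":235,"z":0,"ax":0,"ay":0,"az":17,"claw":0.3},{"x":142,"y":235,"z":0,"ax":0,"ay":0,"az":17,"claw":0.3},{"x":142,"y":235,"z":0,"ax":0,"ay":0,"az":17,"claw":0.3},{"x":142,"y":235,"z":0,"ax":0,"ay":0,"az":17,"claw":0.3}]'

```text
time: 1.85
tool_pos: [0.5322, -0.1249, 0.3803]
tool_rot: [-0.0, 0.729, 0.684, -0.0]
force: [-0.3, -0.1, 0.2]
grip_width: 0.701
grasp_force: 0.0
```

```bash
cat > look.py <<'E'
from bench import r
from h import *
import cv2,sys
s=r.snapshot("wrist");cv2.imwrite(f"pics/{sys.argv[1]}.png",s["img"][:,:,::-1])
np.save(sys.argv[1]+".npy",s,allow_pickle=True)
st=r.sense();print(st["time"],st["tool_pos"],st["tool_rot"],st["joint_pos"].round(2),st["grip_width"],st["force"])
x=rot(st["tool_rot"]).apply([0,1,0]);print("tool y yaw",np.degrees(np.arctan2(x[1],x[0])),s["origin"])
p=np.load("bath.npy");print(proj(s,bath(p,[[-55,-135,241.5],[-55,-135,230.5],[-55,-5,234.5],[-55,-135,210]])))
E
python3 look.py w2
```

```text
1.9 [ 0.53187711 -0.12597972  0.38040407] [ 2.15299629e-05  7.29906904e-01  6.83546473e-01 -3.60299933e-04] [ 0.57  0.11 -0.46  1.47  0.05  1.57  0.04] 0.6977033386821688 [0.60773383 0.26729061 0.06404006]
tool y yaw -3.7571954488287282 [ 0.53814794 -0.04634186  0.52173765]
[[273.28487185 160.11223017]
 [272.89077348 157.55898031]
 [245.07390076  -9.90556947]
 [272.2267371  153.25685015]]
```

View pics/w2.png

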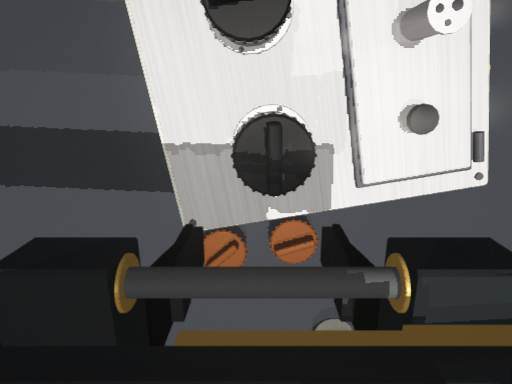

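The wrist view shows the loose cap's head centred near (273,153), its bar near column 275. The locked cap is at (248,0) and the brown look-alikes at (220,250) and (293,241). I'll check the choice in a close crop.

Run:
```python
import cv2
a=cv2.imread("pics/w2.png")[95:205,220:330]
a=cv2.convertScaleAbs(a,alpha=2.2,beta=20)
cv2.imwrite("pics/w2c.png",cv2.resize(a,None,fx=5,fy=5,interpolation=cv2.INTER_CUBIC))
```

```text
(no output)
```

View pics/w2c.png

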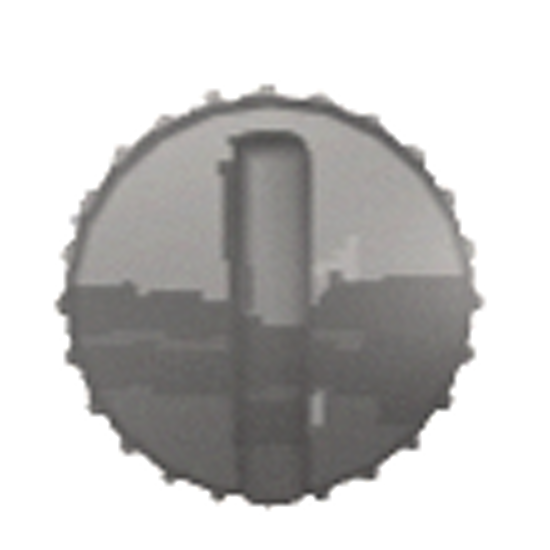

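The cap is black, with the bar top centred at crop (275,318) → (274.6,158.2) and the head centre at (272,297) → (274.0,154.0). This is the loose cap.

Run:
```python
from h import *
s=np.load("w2.npy",allow_pickle=True).item()
def back(u,z): return least_squares(lambda X:proj(s,[X[0],X[1],z])[0]-u,[.54,-.1]).x
for n,u,z in [("bar",(274.6,158.2),.2525),("head",(274.,154.),.2305),("barend1",(220+275/5,95+130/5),.2525),("barend2",(220+275/5,95+503/5),.2525)]: print(n,back(np.array(u),z))
```

```text
bar [ 0.54463968 -0.10036605]
head [ 0.54484857 -0.10106899]
barend1 [ 0.54650826 -0.07107293]
barend2 [ 0.54330167 -0.13176   ]
```

Request:
drive_tool --motion '[{"x":13,"y":25,"z":0,"ax":0,"ay":0,"az":0,"claw":0.55},{"x":13,"y":25,"z":-40,"ax":0,"ay":0,"az":0,"claw":0.55},{"x":13,"y":25,"z":-80,"ax":0,"ay":0,"az":0,"claw":0.55},{"x":13,"y":25,"z":-110,"ax":0,"ay":0,"az":0,"claw":0.55},{"x":13,"y":25,"z":-122,"ax":0,"ay":0,"az":0,"claw":0.55},{"x":13,"y":25,"z":-125,"ax":0,"ay":0,"az":0,"claw":0.55},{"x":13,"y":25,"z":-125,"ax":0,"ay":0,"az":0,"claw":0.55},{"x":13,"y":25,"z":-125,"ax":0,"ay":0,"az":0,"claw":0.55}]'

```text
time: 2.7
tool_pos: [0.546, -0.1003, 0.2573]
tool_rot: [0.001, 0.73, 0.684, 0.001]
force: [-0.8, -0.3, 0.3]
grip_width: 0.449
grasp_force: 0.0
```

Request:
drive_tool --motion '[{"x":-1,"y":-1,"z":-2,"ax":0,"ay":0,"az":0,"claw":0.7},{"x":-1,"y":-1,"z":-2,"ax":0,"ay":0,"az":0,"claw":1},{"x":-1,"y":-1,"z":-2,"ax":0,"ay":0,"az":0,"claw":1},{"x":-1,"y":-1,"z":-2,"ax":0,"ay":0,"az":0,"claw":1},{"x":-1,"y":-1,"z":-2,"ax":0,"ay":0,"az":0,"claw":1},{"x":-1,"y":-1,"z":-2,"ax":0,"ay":0,"az":0,"claw":1}]' --grip_force 25

```text
time: 3.3
tool_pos: [0.5442, -0.1009, 0.2536]
tool_rot: [-0.0, 0.73, 0.684, 0.0]
force: [0.3, 0.1, -0.1]
grip_width: 0.134
grasp_force: 25.0
```

Request:
drive_tool --motion '[{"x":0,"y":0,"z":-4,"ax":0,"ay":0,"az":0,"claw":1},{"x":0,"y":0,"z":-8,"ax":0,"ay":0,"az":0,"claw":1},{"x":0,"y":0,"z":-11,"ax":0,"ay":0,"az":0,"claw":1},{"x":0,"y":0,"z":-12,"ax":0,"ay":0,"az":0,"claw":1},{"x":0,"y":0,"z":-12,"ax":0,"ay":0,"az":0,"claw":1},{"x":0,"y":0,"z":-12,"ax":0,"ay":0,"az":0,"claw":1}]' --grip_force 30

```text
time: 3.9
tool_pos: [0.5444, -0.1009, 0.2426]
tool_rot: [0.0, 0.73, 0.684, 0.0]
force: [-5.1, 1.0, 11.6]
grip_width: 0.139
grasp_force: 30.0
```

Request:
drive_tool --motion '[{"x":0,"y":0,"z":-2,"ax":0,"ay":0,"az":0,"claw":1},{"x":0,"y":0,"z":-2,"ax":0,"ay":0,"az":0,"claw":1},{"x":0,"y":0,"z":-2,"ax":0,"ay":0,"az":0,"claw":1}]'

```text
time: 4.2
tool_pos: [0.5444, -0.1008, 0.241]
tool_rot: [0.001, 0.73, 0.684, 0.0]
force: [-5.2, 1.7, 15.7]
grip_width: 0.136
grasp_force: 30.0
```

Request:
drive_tool --motion '[{"x":0,"y":0,"z":0,"ax":0,"ay":0,"az":-5,"claw":1},{"x":0,"y":0,"z":0,"ax":0,"ay":0,"az":-10,"claw":1},{"x":0,"y":0,"z":0,"ax":0,"ay":0,"az":-15,"claw":1},{"x":0,"y":0,"z":0,"ax":0,"ay":0,"az":-15,"claw":1}]'

```text
time: 4.6
tool_pos: [0.5455, -0.1011, 0.2414]
tool_rot: [0.002, 0.814, 0.582, 0.001]
force: [-0.6, -0.6, 12.0]
grip_width: 0.136
grasp_force: 30.0
```

```bash
cat > st.py <<'E'
from bench import r
from h import *
st=r.sense();y=rot(st["tool_rot"]).apply([0,1,0]);print(st["time"],st["tool_pos"],"yaw",np.degrees(np.arctan2(y[1],y[0])),st["force"],st["wrist_torque"],st["grip_width"],st["joint_pos"].round(2))
E
python3 st.py
```

```text
4.6 [ 0.54554723 -0.10114066  0.2413688 ] yaw -18.882371716540877 [-0.62180848 -0.57204796 12.04092238] [-0.08689743  0.11123923 -0.03868206] 0.13576741808000323 [ 0.51  0.17 -0.46  1.69  0.08  1.3  -0.29]
```

Request:
drive_tool --motion '[{"x":0,"y":0,"z":0,"ax":0,"ay":0,"az":-8,"claw":1},{"x":0,"y":0,"z":0,"ax":0,"ay":0,"az":-16,"claw":1},{"x":0,"y":0,"z":0,"ax":0,"ay":0,"az":-24,"claw":1},{"x":0,"y":0,"z":0,"ax":0,"ay":0,"az":-32,"claw":1},{"x":0,"y":0,"z":0,"ax":0,"ay":0,"az":-40,"claw":1},{"x":0,"y":0,"z":0,"ax":0,"ay":0,"az":-48,"claw":1},{"x":0,"y":0,"z":0,"ax":0,"ay":0,"az":-56,"claw":1},{"x":0,"y":0,"z":0,"ax":0,"ay":0,"az":-60,"claw":1}]'

```text
time: 5.4
tool_pos: [0.5458, -0.1017, 0.2416]
tool_rot: [0.001, 0.995, 0.096, 0.002]
force: [0.5, -3.7, 12.8]
grip_width: 0.134
grasp_force: 30.0
```

Request:
drive_tool --motion '[{"x":0,"y":0,"z":0,"ax":0,"ay":0,"az":-3,"claw":1},{"x":0,"y":0,"z":0,"ax":0,"ay":0,"az":-6,"claw":1},{"x":0,"y":0,"z":0,"ax":0,"ay":0,"az":-6,"claw":1},{"x":0,"y":0,"z":0,"ax":0,"ay":0,"az":-6,"claw":1}]'

```text
time: 5.8
tool_pos: [0.5458, -0.102, 0.2416]
tool_rot: [0.001, 0.999, 0.046, 0.002]
force: [0.0, -2.3, 12.5]
grip_width: 0.133
grasp_force: 30.0
```

```bash
python3 st.py
```

```text
5.8 [ 0.54581649 -0.10204072  0.24159857] yaw -84.75369906938339 [ 0.03839379 -2.27083177 12.5412729 ] [-0.66397906 -0.04131524  0.00774963] 0.13294154587341958 [ 0.43  0.16 -0.36  1.69  0.06  1.29 -1.43]
```

Request:
drive_tool --motion '[{"x":0,"y":0,"z":0,"ax":0,"ay":0,"az":-2,"claw":1},{"x":0,"y":0,"z":0,"ax":0,"ay":0,"az":-3,"claw":1},{"x":0,"y":0,"z":0,"ax":0,"ay":0,"az":-3,"claw":1},{"x":0,"y":0,"z":0,"ax":0,"ay":0,"az":-3,"claw":1}]'

```text
time: 6.2
tool_pos: [0.5457, -0.1023, 0.2416]
tool_rot: [0.001, 1.0, 0.02, 0.002]
force: [-0.5, -4.9, 12.2]
grip_width: 0.133
grasp_force: 30.0
```

```bash
python3 st.py
```

```text
6.2 [ 0.545676   -0.102322    0.24156089] yaw -87.75112579252198 [-0.50021053 -4.92710129 12.2223634 ] [-0.83670979  0.09249895  0.20214007] 0.1332666639230357 [ 0.43  0.16 -0.36  1.69  0.06  1.29 -1.48]
```

Request:
drive_tool --motion '[{"x":0,"y":0,"z":0,"ax":0,"ay":0,"az":2,"claw":1},{"x":0,"y":0,"z":1,"ax":0,"ay":0,"az":2,"claw":1},{"x":0,"y":0,"z":2,"ax":0,"ay":0,"az":2,"claw":1},{"x":0,"y":0,"z":3,"ax":0,"ay":0,"az":2,"claw":1},{"x":0,"y":0,"z":4,"ax":0,"ay":0,"az":2,"claw":1},{"x":0,"y":0,"z":5,"ax":0,"ay":0,"az":2,"claw":1},{"x":0,"y":0,"z":5,"ax":0,"ay":0,"az":2,"claw":1}]'

```text
time: 6.9
tool_pos: [0.5456, -0.1021, 0.246]
tool_rot: [0.001, 0.999, 0.037, 0.002]
force: [1.3, -3.0, 8.6]
grip_width: 0.14
grasp_force: 30.0
```

```bash
python3 st.py
```

```text
6.9 [ 0.54563731 -0.10211876  0.24595323] yaw -85.75063088560783 [ 1.32258244 -2.9885661   8.56209005] [-0.76179804 -0.39428894  0.00997981] 0.14014173982340805 [ 0.43  0.16 -0.36  1.68  0.06  1.3  -1.44]
```

Request:
drive_tool --motion '[{"x":0,"y":0,"z":0.5,"ax":0,"ay":0,"az":0,"claw":1},{"x":0,"y":0,"z":1,"ax":0,"ay":0,"az":0,"claw":1},{"x":0,"y":0,"z":1.5,"ax":0,"ay":0,"az":0,"claw":1},{"x":0,"y":0,"z":1.5,"ax":0,"ay":0,"az":0,"claw":1}]'

```text
time: 7.3
tool_pos: [0.5456, -0.1021, 0.2465]
tool_rot: [0.001, 0.999, 0.037, 0.002]
force: [4.8, -3.8, 1.9]
grip_width: 0.138
grasp_force: 30.0
```

```bash
python3 st.py
```

```text
7.3 [ 0.54555476 -0.10208198  0.24649744] yaw -85.74605399543846 [ 4.78760338 -3.78703828  1.85839507] [-0.90650194 -1.21803776 -0.0152297 ] 0.13766065690701373 [ 0.43  0.16 -0.36  1.68  0.06  1.31 -1.44]
```

Request:
drive_tool --motion '[{"x":0,"y":0,"z":-1,"ax":0,"ay":0,"az":0,"claw":0.6},{"x":0,"y":0,"z":-1,"ax":0,"ay":0,"az":0,"claw":0.6},{"x":0,"y":0,"z":-1,"ax":0,"ay":0,"az":0,"claw":0.6},{"x":0,"y":0,"z":-1,"ax":0,"ay":0,"az":0,"claw":0.6},{"x":0,"y":0,"z":20,"ax":0,"ay":0,"az":0,"claw":0.6},{"x":0,"y":0,"z":60,"ax":0,"ay":0,"az":0,"claw":0.6},{"x":0,"y":0,"z":105,"ax":0,"ay":0,"az":0,"claw":0.6},{"x":0,"y":0,"z":105,"ax":0,"ay":0,"az":0,"claw":0.6}]'

```text
time: 8.1
tool_pos: [0.546, -0.1006, 0.3569]
tool_rot: [0.001, 0.999, 0.038, 0.004]
force: [1.1, 0.6, 0.5]
grip_width: 0.401
grasp_force: 0.0
```

Request:
drive_tool --motion '[{"x":-80,"y":0,"z":0,"ax":0,"ay":0,"az":2,"claw":1},{"x":-80,"y":0,"z":0,"ax":0,"ay":0,"az":2,"claw":1},{"x":-80,"y":0,"z":0,"ax":0,"ay":0,"az":2,"claw":1}]'

```text
time: 8.4
tool_pos: [0.4615, -0.1011, 0.351]
tool_rot: [0.0, 0.999, 0.054, -0.0]
force: [0.6, 0.4, 0.0]
grip_width: 0.209
grasp_force: 0.0
```

```bash
python3 st.py
python3 - <<'E'
from bench import r
import cv2,numpy as np
a=r.snapshot("scene")["img"][135:245,200:320,::-1]; t=r.snapshot("top")["img"][115:240,160:315,::-1]
a=cv2.resize(a,(400,367),interpolation=cv2.INTER_CUBIC);t=cv2.resize(t,(400,323),interpolation=cv2.INTER_CUBIC)
t=cv2.copyMakeBorder(t,0,44,0,0,cv2.BORDER_CONSTANT)
cv2.imwrite("pics/chk.png",np.hstack([a,t]))
E
```

```text
8.4 [ 0.46149944 -0.10112734  0.35096616] yaw -83.76731254959554 [0.64638236 0.38486948 0.01507792] [-0.0033309   0.03686681 -0.04657121] 0.20883293127605146 [ 0.48 -0.05 -0.34  1.68 -0.02  1.51 -1.32]
```

View pics/chk.png

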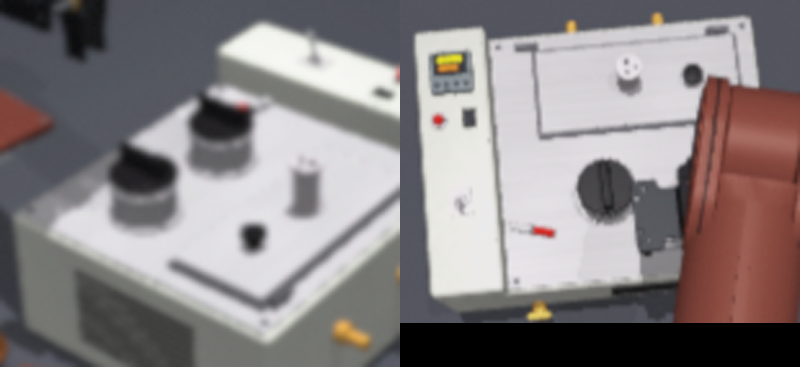

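Both caps now look alike: the bars at (145,165) and (220,115) in the left half are parallel and the heads sit equally low, so the cap is locked. The toggle is at (315,50), still off. Next is the switch.

Request:
drive_tool --motion '[{"x":0,"y":50,"z":0,"ax":0,"ay":0,"az":0,"claw":1},{"x":0,"y":100,"z":0,"ax":0,"ay":0,"az":0,"claw":1},{"x":0,"y":150,"z":0,"ax":0,"ay":0,"az":0,"claw":1},{"x":0,"y":200,"z":0,"ax":0,"ay":0,"az":0,"claw":1},{"x":0,"y":250,"z":0,"ax":0,"ay":0,"az":0,"claw":1},{"x":4,"y":302,"z":0,"ax":0,"ay":0,"az":0,"claw":1},{"x":4,"y":302,"z":0,"ax":0,"ay":0,"az":0,"claw":1},{"x":4,"y":302,"z":0,"ax":0,"ay":0,"az":0,"claw":1}]'

```text
time: 9.3
tool_pos: [0.4682, 0.203, 0.3503]
tool_rot: [-0.001, 0.998, 0.057, -0.001]
force: [-0.5, -1.2, 0.7]
grip_width: 0.005
grasp_force: 0.0
```

```bash
python3 st.py
python3 - <<'E'
from bench import r
from h import *
import cv2
s=r.snapshot("wrist");np.save("w3.npy",s,allow_pickle=True)
p=np.load("bath.npy")+[.002,.002,0]
a=proj(s,bath(p,[[-55,175,222],[-67,175,250.6],[-55,175,215]]));print(bath(p,[-55,175,222]),a)
im=s["img"][:,:,::-1].copy();cv2.imwrite("pics/w3.png",im)
E
```

```text
9.3 [0.46824662 0.20295827 0.35027029] yaw -83.48635977425779 [-0.45133032 -1.24309348  0.69331873] [-0.06367265 -0.06197094 -0.03380858] 0.0046765979583695185 [ 0.17  0.05 -0.69  1.59  0.03  1.51 -1.97]
[[0.51249183 0.20609019 0.222     ]] [[266.39019478 133.51658792]
 [266.63900841 155.48552176]
 [266.2994875  132.4032436 ]]
```

View pics/w3.png

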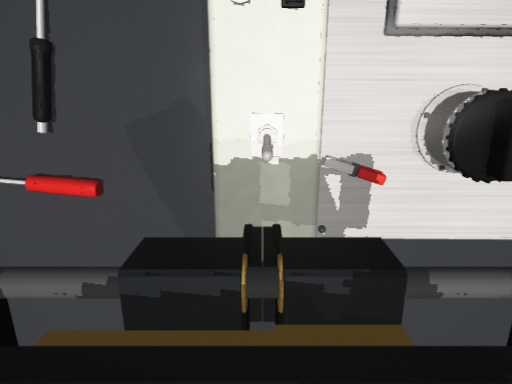

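The bat tip is at (267,155), within a pixel of the prediction. The closed fingers at column 262 are lined up behind it, on its -x side.

Request:
drive_tool --motion '[{"x":0,"y":2,"z":-40,"ax":0,"ay":0,"az":0,"claw":1},{"x":0,"y":2,"z":-75,"ax":0,"ay":0,"az":0,"claw":1},{"x":0,"y":2,"z":-88,"ax":0,"ay":0,"az":0,"claw":1},{"x":0,"y":2,"z":-88,"ax":0,"ay":0,"az":0,"claw":1},{"x":0,"y":2,"z":-88,"ax":0,"ay":0,"az":0,"claw":1}]'

```text
time: 9.85
tool_pos: [0.469, 0.2027, 0.2644]
tool_rot: [-0.0, 0.999, 0.054, 0.001]
force: [0.2, 0.4, 0.7]
grip_width: 0.003
grasp_force: 0.0
```

Request:
drive_tool --motion '[{"x":10,"y":1,"z":0,"ax":0,"ay":0,"az":0,"claw":1},{"x":17,"y":2,"z":0,"ax":0,"ay":0,"az":0,"claw":1},{"x":22,"y":2,"z":0,"ax":0,"ay":0,"az":0,"claw":1},{"x":27,"y":3,"z":0,"ax":0,"ay":0,"az":0,"claw":1},{"x":32,"y":3,"z":0,"ax":0,"ay":0,"az":0,"claw":1},{"x":36,"y":4,"z":0,"ax":0,"ay":0,"az":0,"claw":1},{"x":36,"y":4,"z":0,"ax":0,"ay":0,"az":0,"claw":1}]'

```text
time: 10.55
tool_pos: [0.5042, 0.2069, 0.2627]
tool_rot: [0.0, 0.998, 0.055, -0.001]
force: [-3.5, -2.4, 2.4]
grip_width: 0.002
grasp_force: 2.0
```

```bash
python3 st.py
```

```text
10.55 [0.50420772 0.20688726 0.2627066 ] yaw -83.70569677460104 [-3.54511558 -2.42335441  2.37924361] [-0.57267335  0.7239547  -0.01126148] 0.001837604074348782 [ 0.15  0.17 -0.69  1.67  0.11  1.35 -2.02]
```

Request:
drive_tool --motion '[{"x":2,"y":0,"z":0,"ax":0,"ay":0,"az":0,"claw":1},{"x":4,"y":0,"z":0,"ax":0,"ay":0,"az":0,"claw":1},{"x":4,"y":0,"z":0,"ax":0,"ay":0,"az":0,"claw":1}]'

```text
time: 10.85
tool_pos: [0.5053, 0.207, 0.2625]
tool_rot: [0.001, 0.998, 0.055, -0.003]
force: [-17.0, -5.1, 8.3]
grip_width: 0.003
grasp_force: 9.0
```

Request:
drive_tool --motion '[{"x":2,"y":0,"z":0,"ax":0,"ay":0,"az":0,"claw":1},{"x":2,"y":0,"z":0,"ax":0,"ay":0,"az":0,"claw":1}]'

```text
time: 11.05
tool_pos: [0.5057, 0.207, 0.2624]
tool_rot: [0.001, 0.998, 0.056, -0.005]
force: [-24.7, -6.5, 12.7]
grip_width: 0.004
grasp_force: 13.2
```

Force climbed to about 25 N with almost no further travel, so the switch is at its end stop. I'll back off and check.

Request:
drive_tool --motion '[{"x":-10,"y":-1,"z":0,"ax":0,"ay":0,"az":0,"claw":1},{"x":-35,"y":-3,"z":0,"ax":0,"ay":0,"az":0,"claw":1},{"x":-45,"y":-4,"z":40,"ax":0,"ay":0,"az":0,"claw":1},{"x":-45,"y":-4,"z":90,"ax":0,"ay":0,"az":0,"claw":1},{"x":-45,"y":-4,"z":90,"ax":0,"ay":0,"az":0,"claw":1},{"x":-45,"y":-4,"z":90,"ax":0,"ay":0,"az":0,"claw":1}]'

```text
time: 11.65
tool_pos: [0.4659, 0.2036, 0.3543]
tool_rot: [-0.0, 0.998, 0.055, 0.002]
force: [-0.7, -0.5, -0.1]
grip_width: 0.008
grasp_force: 0.0
```

```bash
python3 st.py
python3 - <<'E'
from bench import r
from h import *
import cv2
s=r.snapshot("wrist");S=r.snapshot("scene")
p=np.load("bath.npy")+[.002,.002,0]
print("tip off/on",proj(s,bath(p,[[-67,175,250.6],[-43,175,250.6]])))
a=cv2.resize(s["img"][95:195,215:315],(400,400),interpolation=cv2.INTER_CUBIC)
b=cv2.resize(S["img"][135:235,220:320],(400,400),interpolation=cv2.INTER_CUBIC)
cv2.imwrite("pics/end.png",np.hstack([a,b])[:,:,::-1])
E
```

```text
11.65 [0.46590872 0.20364637 0.35430774] yaw -83.6894157871102 [-0.68396219 -0.46010758 -0.11826694] [0.02611133 0.0532021  0.03471684] 0.008388189379528004 [ 0.18  0.04 -0.69  1.59  0.03  1.51 -1.98]
tip off/on [[267.67429336 152.03159792]
 [267.9286141  118.38723298]]
```

View pics/end.png

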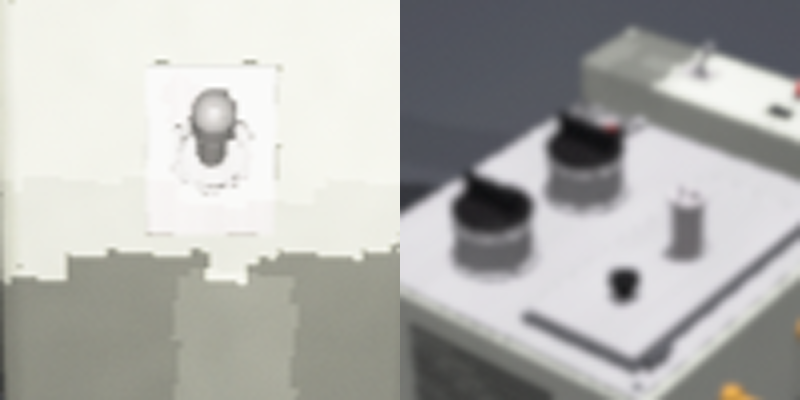

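The bat ball is now at crop (212,108) → row 122, against 118 predicted for on and 152 for off. The force direction at the stop also fits a 0.4 rad lean. Both caps are still locked, low and parallel.

```bash
python3 -c "
from bench import r
print(r.finish_job())"
```

```text
the job is handed in; nothing more can be done
None
```

The loose cap is pressed down and turned into its lock, the pump switch was then pushed over to on, and the job is handed in at about 11.7 s; in the last pictures both caps sit low and parallel, and the arm was clear of everything.

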